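Find the short-filled tin and set it on the balance

ROBOT

A 7-joint arm with a two-finger parallel gripper is mounted at the origin on the work surface. World frame = base frame: x ahead of the robot, y to its left, z up, the work surface at z = 0. Lengths are in m, angles in rad, forces in N, time in s.
With the tool pointing down it reaches from about 0.4 to 0.875 m from the base axis. Payload 6.5 kg.
Tool frame: the origin (TCP) lies midway between the tips of the shut fingers; the grasp point (between the pads) lies 19 mm behind it; z points along the fingers, y is the direction in which the jaws open and shut (so a half turn about z gives the same grasp; the last joint's range is limited). The gripper opens to 88 mm and grips with 3 to 60 N. Pads are 18 mm wide; open, the fingers measure 123 mm over their backs; the gripper's body (75 mm by 187 mm) begins 45 mm behind the grasp point.
Start: joints at [1.243, 0.536, -0.004, 1.538, 0.003, 1.067, -0.071], TCP at [0.168, -0.628, 0.239] pointing down, gripper open.
Joint ranges: [-2.7, 2.7], [-0.37, 2.16], [-1.27, 1.26], [0.24, 2.4], [-1.31, 4.45], [0.19, 1.91], [-2.76, 2.76]. Speed limits (rad/s): [2.39, 2.39, 3.14, 3.14, 3.14, 3.14, 3.14].

INTERFACE

Orientations are given as [roll, pitch, yaw] about the fixed x, y, z axes, in that order (R = Rz(yaw) Ry(pitch) Rx(roll)).
In Python, from plant import env gives the robot as it stands.
- The arm moves only by the tool send_rows, never from a script. Its argument "increments" is a list of rows, each a list of 7 numbers: the shift along the tool's x, y, z in units of 40 mm (1.0 is 40 mm), then the turn, a rotation vector about the tool's x, y, z in units of 8 degrees (1.0 is 8 degrees), then the closure in counts, from 0 (fully open) to 255 (shut). A call has 1 to 12 rows; each row shifts and turns the commanded pose from where the row before left it, along the tool's axes as they then stand; what a row does not reach is not made up. A row lasts 1/8 s, in which the tool goes at most 62.5 mm and 10.7 degrees, less where a joint would pass 70% of its speed; a pose out of reach is approached as far as the arm can. A call is refused whole if a number of a shift passes 1 or a number of a turn 1, either way. A call with a gripper value outside its range is refused whole. The fingers move at their own pace and stop on an object; the grip force is fixed at half the most. Time passes only in rows, so rows that do not move let the fingers close. It gives the time, the measured TCP pose, the force and the opening at its end, in the units of the state.
- env.state(): the state, without advancing time (a new reading comes with each control period).
- env.camera(name): name is "scene" or "top" or "wrist"; returns the picture (480x640x3 uint8, red, green, blue); there is no depth.
- env.get_calibration(name): a dict with "fov_y" (degrees; the focal length in pixels is half the picture's height over the tangent of half this angle, whatever the lens; pixels are square), "cx", "cy" (the principal point, pixels), "k1" (the pictures are not rectified: a ray, as slopes to the right and down, at radius r is drawn at 1 + k1 r^2 times it, then the intrinsics apply), "position" and "rotation" of the camera in the world; the wrist camera has in their place "mount" (4x4, takes a point from camera to tool coordinates, whose origin is the TCP and whose axes are the flange's). Camera axes: x right, y down, z forward; pixel columns grow to the right and rows downward; lengths in m; the calibration is good to about 2 mm. A picture is of the moment at which its call begins: read the wrist's pose just before it. get_calibration takes no time and is no camera call.
- env.sign_off(): hands the job in, once; it reports no verdict.
The state is a dict: "time": time; "joint_positions": joint angles; "joint_velocities": joint speeds; "tau": joint torques, N m; "eef_pos": TCP position; "eef_rot": TCP orientation; "force": force on the tool from outside, world axes, zero at the start; "wrist_torque": the same for the moment, N m; "finger_gap": finger opening in m.
Only numpy, scipy, OpenCV 4.12 (cv2) and the standard library are available. Lean on these libraries where they do the work, as an engineer would, in place of code of your own. Each camera call takes 0.05 s, during which the arm holds its last target. There are 200 camera calls.

TASK

Three identical-looking closed tins have dropped into the machine's catch tray; one of them is short-filled, less than half the weight of the others. Find the light one by feel or on the balance and leave it standing upright on the balance, centred on the pan; stand the two full tins upright in the blue tote. Treat the balance gently, so that its pan is never driven down to its stop, and leave everything else on the table where it is.

Things in the scene. Friction and masses are not known exactly. Their poses are not given: they have to be found in the camera images.
- tin1: red square tin with a flush brass-coloured lid, 56 x 56 mm, 60 mm tall, closed, rigid, looks the same as the other two. Origin at the centre of its underside, z up, x and y square to its sides. Weighs about 0.54 kg (full) or about 0.24 kg (short); which one is short changes every time and cannot be seen. Contents have 2 mm of play. Starts upright in the catch tray.
- tin2: red square tin with a flush brass-coloured lid, 56 x 56 mm, 60 mm tall, closed, rigid, looks the same as the other two. Origin at the centre of its underside, z up, x and y square to its sides. Weighs about 0.54 kg (full) or about 0.24 kg (short); which one is short changes every time and cannot be seen. Contents have 2 mm of play. Starts upright in the catch tray.
- tin3: red square tin with a flush brass-coloured lid, 56 x 56 mm, 60 mm tall, closed, rigid, looks the same as the other two. Origin at the centre of its underside, z up, x and y square to its sides. Weighs about 0.54 kg (full) or about 0.24 kg (short); which one is short changes every time and cannot be seen. Contents have 2 mm of play. Starts upright in the catch tray.
- pan (a joint): how far the round balance pan has sunk on its spring, m: 0 empty, 0.020 at its stop; about 2.2 mm per newton (5 mm under a short tin, 11.5 mm under a full one). A red index on the pan moves down a white column with black marks 5 mm apart (85 mm to +x of the pan's centre, top 130 mm above the table, clear of a gripper working from above).
- pan_top (a point): centre of the upper face of the balance's flat steel pan (red dot inside a thin black circle of 95 mm diameter); pan diameter 120 mm, its top 90 mm above the table when empty; moves down with the pan. The balance's grey base is fixed to the table, 190 x 130 x 55 mm.
- tray: steel catch tray of a white machine outfeed, fixed. Origin under its centre, on the table; inside 322 (x) x 152 (y) mm, floor 4 mm and lip 25 mm above the table. The tins stand along its x axis about 98 mm apart. From 17 cm to +x a chute rises to a housing (27 to 37 cm from the origin, 175 mm tall, 190 mm with its buttons). Tray and tote may swap sides.
- tote_in (a point): centre of the inner floor of the blue tote (open box, fixed), 5 mm above the table; inside 280 (x) x 160 (y) mm, wall tops 60 mm above the table; x along its length.
- check_weight: bystander: brass check weight with a knob, 36 mm wide, 59 mm tall; origin under its centre.
- bowl: bystander: steel bowl, 110 mm wide, 50 mm tall; origin under its centre.
- scraper: bystander: spatula with a white handle lying on the two stacked moulds; origin under its middle.
- moulds: bystander: two stacked chocolate moulds, 275 x 135 x 48 mm (long side along its own y); origin under the centre.
- mould_right: bystander: one filled chocolate mould, 275 x 135 x 24 mm (long side along its own y); origin under the centre.
- jar: bystander: amber glass jar, 64 mm wide, 90 mm tall; origin under its centre.

How it is judged:
At the end, for the whole second after the job is handed in: The short tin stands upright (within 0.12 rad) and at rest on the pan, its centre within 10 mm of the pan's centre, so that the pan has sunk between 3 and 7.8 mm; the other two tins stand upright and at rest on the floor of the tote (value of joint pan between 0.003 and 0.0078 m and ((horizontal distance between tin1 and pan_top below 0.01 m and z of tin1 in the frame of pan_top between -0.006 and 0.006 m and angle between each of tin1, tin2, tin3's own z axis and vertical below 0.12 rad and linear speed of each of tin1, tin2, tin3 below 0.03 m/s and x of tin2 in the frame of tote_in between -0.125 and 0.125 m and y of tin2 in the frame of tote_in between -0.07 and 0.07 m and z of each of tin2, tin3 in the frame of tote_in below 0.008 m and x of tin3 in the frame of tote_in between -0.125 and 0.125 m and y of tin3 in the frame of tote_in between -0.07 and 0.07 m) or (horizontal distance between tin2 and pan_top below 0.01 m and z of tin2 in the frame of pan_top between -0.006 and 0.006 m and angle between each of tin2, tin1, tin3's own z axis and vertical below 0.12 rad and linear speed of each of tin2, tin1, tin3 below 0.03 m/s and x of tin1 in the frame of tote_in between -0.125 and 0.125 m and y of tin1 in the frame of tote_in between -0.07 and 0.07 m and z of each of tin1, tin3 in the frame of tote_in below 0.008 m and x of tin3 in the frame of tote_in between -0.125 and 0.125 m and y of tin3 in the frame of tote_in between -0.07 and 0.07 m) or (horizontal distance between tin3 and pan_top below 0.01 m and z of tin3 in the frame of pan_top between -0.006 and 0.006 m and angle between each of tin3, tin1, tin2's own z axis and vertical below 0.12 rad and linear speed of each of tin3, tin1, tin2 below 0.03 m/s and x of tin1 in the frame of tote_in between -0.125 and 0.125 m and y of tin1 in the frame of tote_in between -0.07 and 0.07 m and z of each of tin1, tin2 in the frame of tote_in below 0.008 m and x of tin2 in the frame of tote_in between -0.125 and 0.125 m and y of tin2 in the frame of tote_in between -0.07 and 0.07 m))); the robot touches nothing.
It fails at once if the balance pan is driven down to its stop (sunk more than 18.5 mm) (value of joint pan above 0.0185 m).
It fails at once if a bystander is moved by more than 25 mm (distance of any of check_weight, bowl, scraper, moulds, mould_right, jar from where it was at the start of the episode above 0.025 m).
It also fails if it takes over 72 s, if anything falls off the work surface, if the arm or the gripper's body presses on something with over 40 N, if the wrist force passes 120 N, or if a joint passes its speed limit or range.

## Working session

There is one attempt and no reset: what is moved stays moved. The work goes in short steps, Python scripts to look and compute and a tool call to move; the robot and the scene stay as the last step left them, time stands still between calls to the robot, and variables do not carry over. Pictures are saved under pics/ and viewed, about 8 in all and at most 12, crops included, and the job is handed in when it is done.

Besides the shell and the picture viewer there is one more tool, called after "Emit:" as a command line: name --pt "numbers of a row" for each row, then --argument value for the rest. send_rows: Moves the arm, as the interface text tells. Its arguments: {"type":"object","properties":{"increments":{"type":"array","items":{"type":"array","items":{"type":"number"}}}},"required":["increments"]}

```bash
mkdir -p pics; ls
python3 - <<'E'
from plant import env
import cv2,numpy as np
s=env.state();print({k:np.round(v,3).tolist() for k,v in s.items()})
for n in("scene","top","wrist"):
    c=env.get_calibration(n);print(n,{k:np.round(v,4).tolist() for k,v in c.items()})
a=env.camera("top");cv2.imwrite("pics/top1.png",a[:,:,::-1])
b=env.camera("scene");cv2.imwrite("pics/sc1.png",b[:,:,::-1])
E
```

```text
pics
{'time': 0.0, 'joint_positions': [1.243, 0.537, -0.004, 1.539, 0.003, 1.067, -0.071], 'joint_velocities': [0.0, 0.001, 0.0, 0.002, -0.001, 0.001, 0.001], 'tau': [0.001, -57.099, 0.991, -25.161, -0.056, 0.018, 0.0], 'eef_pos': [0.168, -0.627, 0.238], 'eef_rot': [-3.14, 0.0, 0.262], 'force': [0.75, -0.153, -0.502], 'wrist_torque': [0.019, 0.043, 0.018], 'finger_gap': 0.088}
scene {'fov_y': 55.8635, 'cx': 320.553, 'cy': 246.771, 'k1': -0.0031, 'position': [1.1286, 0.2558, 0.9726], 'rotation': [-2.5413, -0.0029, 1.9481]}
top {'fov_y': 52.018, 'cx': 319.3402, 'cy': 235.1726, 'k1': 0.0314, 'position': [0.3572, -0.0037, 1.2768], 'rotation': [-2.9759, 0.0241, -1.5787]}
wrist {'fov_y': 59.3651, 'cx': 319.2231, 'cy': 251.0242, 'k1': -0.0058, 'mount': [[-0.0001, -0.9535, -0.3014, 0.0784], [1.0, -0.0004, 0.0009, -0.0007], [-0.001, -0.3014, 0.9535, -0.1464], [0.0, 0.0, 0.0, 1.0]]}
```

View pics/top1.png

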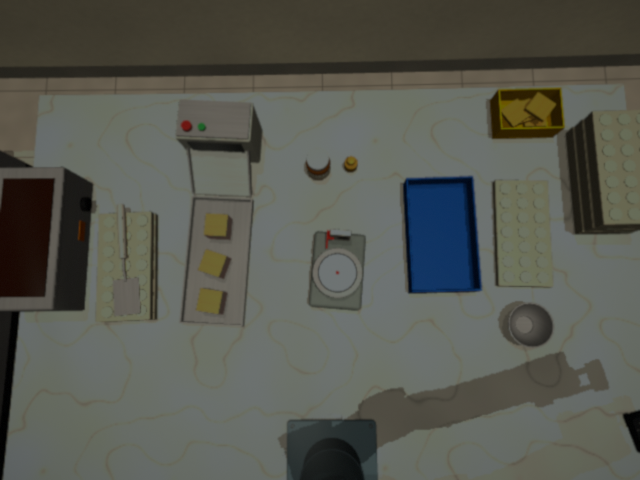

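View pics/sc1.png

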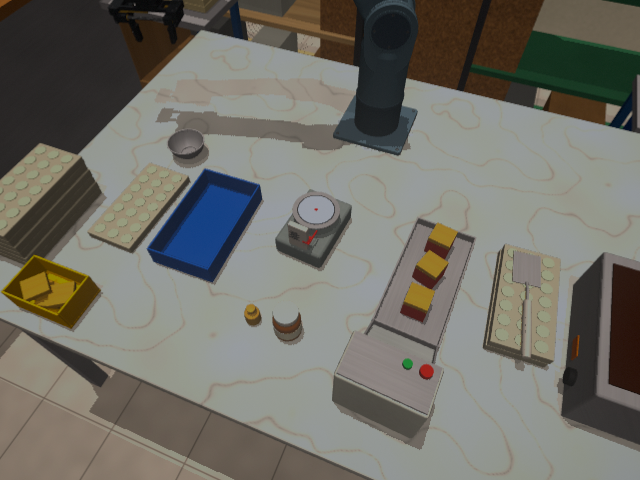

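Top view: tins' lids at about (217,226), (213,264), (210,302); pan dot (337,272); tote centre about (440,235). The scene view agrees, with image up in top being +x and left +y.

```bash
cat > h.py <<'E'
import numpy as np,cv2
from scipy.spatial.transform import Rotation as R
from plant import env
def cam(n,s=None):
    c=env.get_calibration(n)
    if n=="wrist":
        T=np.eye(4);T[:3,:3]=R.from_euler("xyz",s["eef_rot"]).as_matrix();T[:3,3]=s["eef_pos"]
        T=T@np.array(c["mount"])
    else:
        T=np.eye(4);T[:3,:3]=R.from_euler("xyz",c["rotation"]).as_matrix() if np.size(c["rotation"])==3 else c["rotation"];T[:3,3]=c["position"]
    f=240/np.tan(np.radians(c["fov_y"])/2)
    return c,T,f
def unproj(uv,z,n,s=None):
    c,T,f=cam(n,s)
    d=(np.atleast_2d(uv)-[c["cx"],c["cy"]])/f
    u=d.copy()
    for _ in range(10): u=d/(1+c["k1"]*(u**2).sum(1,keepdims=True))
    r=np.c_[u,np.ones(len(u))]@T[:3,:3].T
    return (T[:3,3]+r*((z-T[2,3])/r[:,2])[:,None])[:,:2]
def proj(P,n,s=None):
    c,T,f=cam(n,s)
    p=(np.atleast_2d(P)-T[:3,3])@T[:3,:3];u=p[:,:2]/p[:,2:]
    return u*(1+c["k1"]*(u**2).sum(1,keepdims=True))*f+[c["cx"],c["cy"]]
def lids(img,z,n,s=None,amin=250):
    """brass lids -> list of (x,y,yaw,w,h) at height z, metric rectangle fit"""
    h=cv2.cvtColor(img,cv2.COLOR_RGB2HSV)
    m=cv2.inRange(h,(17,110,60),(32,255,255))
    m=cv2.morphologyEx(m,cv2.MORPH_OPEN,np.ones((3,3)))
    out=[]
    for k in cv2.findContours(m,cv2.RETR_EXTERNAL,cv2.CHAIN_APPROX_NONE)[0]:
        if cv2.contourArea(k)<amin: continue
        p=unproj(k[:,0,:].astype(float),z,n,s)
        (cx,cy),(w,hh),a=cv2.minAreaRect((p*1000).astype(np.float32))
        a=(a+45)%90-45
        out.append((round(cx),round(cy),round(a,1),round(w),round(hh),k[:,0].mean(0).round().tolist()))
    return out
E
python3 - <<'E'
from h import *
a=cv2.imread("pics/top1.png")[:,:,::-1].copy()
for l in lids(a,.064,"top"):print(l)
print("pan",unproj([[337,272]],.09,"top"))
print("tote rim",unproj([[404,179],[472,177],[480,290],[411,292]],.06,"top"))
print("jar etc",unproj([[318,172],[350,166]],.03,"top"))
h=cv2.cvtColor(a,cv2.COLOR_RGB2HSV);print(h[264,213],h[226,217],h[310,220])
E
```

```text
(401, 296, -9.8, 55, 54, [209.0, 301.0])
(494, 291, -18.9, 56, 53, [212.0, 263.0])
(591, 284, -0.7, 56, 54, [216.0, 225.0])
(877, -519, 1.1, 100, 160, [530.0, 115.0])
pan [[ 0.46524389 -0.01863238]]
tote rim [[ 0.70318409 -0.19253456]
 [ 0.70557086 -0.36367495]
 [ 0.42088427 -0.36624736]
 [ 0.41726403 -0.19922649]]
jar etc [[ 0.73416032  0.02684959]
 [ 0.74917229 -0.057344  ]]
[ 25 143 109] [ 24 140 109] [15 72 57]
```

Emit:
send_rows --pt "0 0 0 0 0 0.94 0" --pt "0 0 0 0 0 0.94 0" --pt "0.82 -0.82 0 0 0 0 0" --pt "0.82 -0.82 0 0 0 0 0" --pt "0.82 -0.82 0 0 0 0 0" --pt "0.82 -0.82 0 0 0 0 0" --pt "0.82 -0.82 0 0 0 0 0" --pt "0.82 -0.82 0 0 0 0 0" --pt "0.82 -0.82 0 0 0 0 0" --pt "0.82 -0.82 0 0 0 0 0" --pt "0.82 -0.82 0 0 0 0 0" --pt "0.82 -0.82 0 0 0 0 0"

```text
time: 1.6
eef_pos: [0.4971, -0.2988, 0.2384]
eef_rot: [-3.141, 0.001, -0.001]
force: [0.6, -0.5, 0.5]
finger_gap: 0.0879
```

Emit:
send_rows --pt "0 -1 0 0 0 0 0" --pt "0 -1 0 0 0 0 0" --pt "0 -1 0 0 0 0 0" --pt "0 -1 0 0 0 0 0" --pt "0 -1 0 0 0 0 0" --pt "0 -1 0 0 0 0 0" --pt "0 -1 0 0 0 0 0" --pt "0 -1 0 0 0 0 0" --pt "0 -1 0 0 0 0 0" --pt "0 -1 0 0 0 0 0" --pt "0 -1 0 0 0 0 0" --pt "0 -1 0 0 0 0 0"

```text
time: 3.1
eef_pos: [0.4964, 0.181, 0.2385]
eef_rot: [3.141, 0.0, -0.001]
force: [0.3, 0.9, -0.4]
finger_gap: 0.0877
```

Emit:
send_rows --pt "0 -0.9 0 0 0 0 0" --pt "0 -0.9 0 0 0 0 0" --pt "0 -0.9 0 0 0 0 0" --pt "0 0 0 0 0 0 0"

```text
time: 3.6
eef_pos: [0.4955, 0.2912, 0.2383]
eef_rot: [-3.14, 0.001, 0.004]
force: [-0.6, -0.6, -0.3]
finger_gap: 0.0877
```

Run:
```python
from h import *
s=env.state();a=env.camera("wrist");cv2.imwrite("pics/w1.png",a[:,:,::-1])
print(s["eef_pos"],s["force"],s["time"])
for l in lids(a,.064,"wrist",s,1500):print(l)
```

```text
[0.49554632 0.29121144 0.23832731] [-0.63561108 -0.62632833 -0.26381185] 3.6
(402, 297, -9.2, 57, 61, [313.0, 329.0])
(494, 292, -19.4, 56, 57, [319.0, 224.0])
(590, 286, -3.9, 56, 56, [328.0, 93.0])
```

View pics/w1.png

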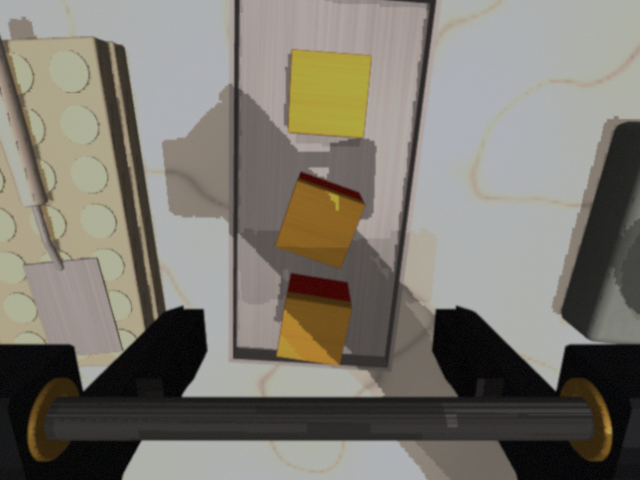

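Wrist view: three lids at (328,93), (319,224), (313,329), agreeing with the top camera to about 2 mm. I'll start with the middle one, directly below.

Emit:
send_rows --pt "0 0 0.9 0 0 0.81 0" --pt "0 0 0.9 0 0 0.81 0" --pt "0 0 0.9 0 0 0.81 0" --pt "0 0 0.9 0 0 0 0" --pt "0 0 0.9 0 0 0 0" --pt "0 0 0.6 0 0 0 0" --pt "0 0 0 0 0 0 255" --pt "0 0 0 0 0 0 255" --pt "0 0 0 0 0 0 255" --pt "0 0 0 0 0 0 255" --pt "0 0 0 0 0 0 255"

```text
time: 5.03
eef_pos: [0.498, 0.2888, 0.036]
eef_rot: [-3.139, -0.002, -0.34]
force: [1.8, 0.4, 5.8]
finger_gap: 0.0556
```

Emit:
send_rows --pt "0 0 0 0 0 0 255" --pt "0 0 -0.5 0 0 0 255" --pt "0 0 -0.8 0 0 0 255" --pt "0 0 -0.8 0 0 0 255" --pt "0 0 -0.8 0 0 0 255" --pt "0 0 -0.8 0 0 0 255" --pt "0 0 -0.5 0 0 0 255" --pt "0 0 0 0 0 0 255" --pt "0 0 0 0 0 0 255"

```text
time: 6.15
eef_pos: [0.4958, 0.2871, 0.2017]
eef_rot: [3.14, 0.001, -0.34]
force: [-0.6, 0.8, -5.8]
finger_gap: 0.0557
```

Run:
```python
from h import *
for i in range(4):
    s=env.state();print(s["time"],s["eef_pos"],s["eef_rot"],s["force"],s["wrist_torque"],s["finger_gap"]);a=env.camera("wrist")
cv2.imwrite("pics/w2.png",a[:,:,::-1])
```

```text
6.15 [0.49582721 0.28711654 0.20172002] [ 3.13953940e+00  1.40079152e-03 -3.39961980e-01] [-0.58565092  0.75572909 -5.78298617] [-0.00520696 -0.00796802 -0.03438744] 0.055672195540240804
6.2 [0.4957814  0.28713353 0.20142587] [ 3.13924052e+00  1.75409852e-03 -3.39973685e-01] [ 0.4468788   0.46568671 -5.25879696] [ 0.05233521 -0.01263621 -0.03161324] 0.05568407063435982
6.25 [0.49588323 0.28725676 0.20140561] [ 3.13935122e+00  1.72320093e-03 -3.39906356e-01] [ 0.23450842 -0.44933053 -5.69519578] [ 0.09887442 -0.02208668  0.02483153] 0.05596355159947284
6.3 [0.49605754 0.28735265 0.20148132] [ 3.13959107e+00  1.54020251e-03 -3.39945426e-01] [-0.35996063  0.64639366 -5.00731409] [ 0.00782258 -0.07293471 -0.07782825] 0.05587970465233752
```

Lifted weight 5.4 N, so the middle tin is full; it goes to the tote.

Emit:
send_rows --pt "0 0 0 0 0 -0.85 255" --pt "0 0 0 0 0 -0.85 255" --pt "0 0 0 0 0 -0.85 255" --pt "0.1 0.54 0 0 0 0 255" --pt "0.2 0.94 0 0 0 0 255" --pt "0.2 0.94 0 0 0 0 255" --pt "0.2 0.94 0 0 0 0 255" --pt "0.2 0.94 0 0 0 0 255" --pt "0.2 0.94 0 0 0 0 255" --pt "0.2 0.94 0 0 0 0 255" --pt "0.2 0.94 0 0 0 0 255" --pt "0.2 0.94 0 0 0 0 255"

```text
time: 7.85
eef_pos: [0.5699, -0.0345, 0.2021]
eef_rot: [-3.141, 0.001, 0.016]
force: [0.2, 0.5, -5.2]
finger_gap: 0.0558
```

Emit:
send_rows --pt "0.2 0.94 0 0 0 0 255" --pt "0.2 0.94 0 0 0 0 255" --pt "0.2 0.94 0 0 0 0 255" --pt "0.2 0.94 0 0 0 0 255" --pt "0.2 0.94 0 0 0 0 255" --pt "0.2 0.94 0 0 0 0 255" --pt "0.1 0.5 0 0 0 0 255" --pt "0 0 0 0 0 0 255"

```text
time: 8.85
eef_pos: [0.6254, -0.2794, 0.2019]
eef_rot: [3.142, 0.001, 0.014]
force: [-0.0, -0.1, -5.1]
finger_gap: 0.056
```

Run:
```python
from h import *
s=env.state();a=env.camera("wrist");cv2.imwrite("pics/w3.png",a[:,:,::-1])
print(s["eef_pos"],s["eef_rot"],s["force"])
```

```text
[ 0.62540156 -0.27937274  0.20186544] [3.14157862e+00 1.22420055e-03 1.38276985e-02] [-4.79317830e-03 -8.03863818e-02 -5.12653178e+00]
```

View pics/w3.png

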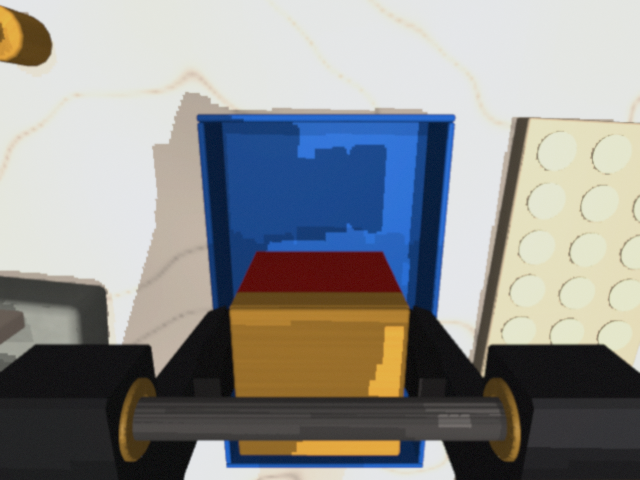

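Tin held square, tote centred around column 326. Lowering it.

Emit:
send_rows --pt "0 0 0.8 0 0 0 255" --pt "0 0 0.9 0 0 0 255" --pt "0 0 0.9 0 0 0 255" --pt "0 0 0.8 0 0 0 255" --pt "0 0 0.4 0 0 0 255" --pt "0 0 0.15 0 0 0 255" --pt "0 0 0.08 0 0 0 255" --pt "0 0 0 0 0 0 255"

```text
time: 9.9
eef_pos: [0.6267, -0.2782, 0.0425]
eef_rot: [3.141, -0.001, 0.016]
force: [0.4, 0.2, -4.7]
finger_gap: 0.056
```

Emit:
send_rows --pt "0 0 0.06 0 0 0 255" --pt "0 0 0.06 0 0 0 255" --pt "0 0 0 0 0 0 255"

```text
time: 10.28
eef_pos: [0.6263, -0.2782, 0.0371]
eef_rot: [3.141, -0.001, 0.016]
force: [-0.6, -0.0, -3.7]
finger_gap: 0.0555
```

Emit:
send_rows --pt "0 0 0 0 0 0 0" --pt "0 0 0 0 0 0 0" --pt "0 0 0 0 0 0 0" --pt "0 0 -0.8 0 0 0 0" --pt "0 0 -0.8 0 0 0 0" --pt "0 0 -0.8 0 0 0 0" --pt "0 0 -0.8 0 0 0 0" --pt "0 0 -0.8 0 0 0 0"

```text
time: 11.28
eef_pos: [0.6259, -0.278, 0.198]
eef_rot: [3.141, -0.0, 0.016]
force: [0.1, -0.4, 0.3]
finger_gap: 0.0883
```

Emit:
send_rows --pt "-0.36 -0.966 0 0 0 0 0" --pt "-0.36 -0.966 0 0 0 0 0" --pt "-0.36 -0.966 0 0 0 0 0" --pt "-0.36 -0.966 0 0 0 0 0" --pt "-0.36 -0.966 0 0 0 0 0" --pt "-0.36 -0.966 0 0 0 0 0" --pt "-0.36 -0.966 0 0 0 0 0" --pt "-0.36 -0.966 0 0 0 0 0" --pt "-0.36 -0.966 0 0 0 0 0" --pt "-0.36 -0.966 0 0 0 0 0" --pt "-0.36 -0.966 0 0 0 0 0" --pt "-0.36 -0.966 0 0 0 0 0"

```text
time: 12.78
eef_pos: [0.4454, 0.184, 0.1971]
eef_rot: [-3.141, -0.001, 0.016]
force: [0.3, 0.8, -0.1]
finger_gap: 0.0884
```

Emit:
send_rows --pt "-0.36 -0.966 0 0 0 0 0" --pt "-0.36 -0.966 0 0 0 0 0" --pt "-0.36 -0.966 0 0 0 0 0" --pt "0 0 0 0 0 0.64 0" --pt "0 0 0 0 0 0.64 0" --pt "0 0 0 0 0 0 0"

```text
time: 13.52
eef_pos: [0.4007, 0.2981, 0.1969]
eef_rot: [-3.141, -0.0, -0.162]
force: [0.1, -1.1, -0.3]
finger_gap: 0.0881
```

Run:
```python
from h import *
s=env.state();a=env.camera("wrist");cv2.imwrite("pics/w4.png",a[:,:,::-1])
print(s["eef_pos"],s["eef_rot"],s["force"],s["time"])
for l in lids(a,.064,"wrist",s,1500):print(l)
a=env.camera("top");cv2.imwrite("pics/top2.png",a[:,:,::-1])
print(lids(a,.065,"top"))
```

```text
[0.400717   0.29814567 0.19690802] [-3.14141293e+00 -4.55614060e-04 -1.61594231e-01] [ 0.06886591 -1.08673621 -0.25562723] 13.525
(400, 297, -9.3, 56, 57, [322.0, 236.0])
[(591, 284, -0.7, 55, 54, [216.0, 225.0]), (622, -276, -0.9, 55, 54, [439.0, 210.0]), (882, -520, -1.3, 163, 108, [526.0, 112.0])]
```

First tin stands in the tote at (0.622,-0.276). The arm is over the nearest tin within 1 mm; grasping.

Emit:
send_rows --pt "0 0 0.9 0 0 0 0" --pt "0 0 0.9 0 0 0 0" --pt "0 0 0.9 0 0 0 0" --pt "0 0 0.9 0 0 0 0" --pt "0 0 0.4 0 0 0 0" --pt "0 0 0 0 0 0 255" --pt "0 0 0 0 0 0 255" --pt "0 0 0 0 0 0 255" --pt "0 0 0 0 0 0 255" --pt "0 0 0 0 0 0 255" --pt "0 0 0 0 0 0 255"

```text
time: 15.0
eef_pos: [0.4011, 0.297, 0.0376]
eef_rot: [3.14, -0.001, -0.163]
force: [-1.1, -3.2, 7.5]
finger_gap: 0.0559
```

Emit:
send_rows --pt "0 0 -0.5 0 0 0 255" --pt "0 0 -0.8 0 0 0 255" --pt "0 0 -0.8 0 0 0 255" --pt "0 0 -0.8 0 0 0 255" --pt "0 0 -0.8 0 0 0 255" --pt "0 0 -0.5 0 0 0 255" --pt "0 0 0 0 0 0 255" --pt "0 0 0 0 0 0 255"

```text
time: 16.0
eef_pos: [0.4, 0.2973, 0.2037]
eef_rot: [3.14, 0.001, -0.163]
force: [0.0, -1.1, -5.5]
finger_gap: 0.0558
```

Run:
```python
from h import *
for i in range(3):
    s=env.state();print(s["time"],s["eef_pos"],s["eef_rot"],s["force"],s["finger_gap"]);a=env.camera("wrist")
cv2.imwrite("pics/w5.png",a[:,:,::-1])
```

```text
16.0 [0.39995854 0.29726037 0.20368138] [ 3.14012194e+00  1.19275625e-03 -1.62655255e-01] [ 4.60477206e-03 -1.09573774e+00 -5.48703185e+00] 0.05583721258907575
16.05 [0.39987379 0.2972567  0.203477  ] [ 3.13981414e+00  1.59394607e-03 -1.62595075e-01] [-0.40818719 -0.55640265 -4.9346849 ] 0.055584345733965076
16.1 [0.39988322 0.29731049 0.20344529] [ 3.13975157e+00  1.73205373e-03 -1.62543761e-01] [ 0.42944637  0.10890045 -5.58313312] 0.0557891541611985
```

Also full (5.3 N), so the far tin must be the short one. This one goes to the tote's near end.

Emit:
send_rows --pt "0 0 0 0 0 -0.64 255" --pt "0 0 0 0 0 -0.64 255" --pt "0.07 0.5 0 0 0 0 255" --pt "0.15 0.96 0 0 0 0 255" --pt "0.15 0.96 0 0 0 0 255" --pt "0.15 0.96 0 0 0 0 255" --pt "0.15 0.96 0 0 0 0 255" --pt "0.15 0.96 0 0 0 0 255" --pt "0.15 0.96 0 0 0 0 255" --pt "0.15 0.96 0 0 0 0 255" --pt "0.15 0.96 0 0 0 0 255" --pt "0.15 0.96 0 0 0 0 255"

```text
time: 17.65
eef_pos: [0.4631, -0.0678, 0.2041]
eef_rot: [-3.141, 0.001, 0.016]
force: [0.9, 1.0, -4.3]
finger_gap: 0.0558
```

Emit:
send_rows --pt "0.15 0.96 0 0 0 0 255" --pt "0.15 0.96 0 0 0 0 255" --pt "0.15 0.96 0 0 0 0 255" --pt "0.15 0.96 0 0 0 0 255" --pt "0.15 0.96 0 0 0 0 255" --pt "0.07 0.5 0 0 0 0 255" --pt "0 0 0 0 0 0 255"

```text
time: 18.52
eef_pos: [0.4991, -0.2789, 0.204]
eef_rot: [-3.141, 0.001, 0.014]
force: [0.9, 0.3, -5.2]
finger_gap: 0.056
```

Emit:
send_rows --pt "0 0 0.8 0 0 0 255" --pt "0 0 0.9 0 0 0 255" --pt "0 0 0.9 0 0 0 255" --pt "0 0 0.8 0 0 0 255" --pt "0 0 0.4 0 0 0 255" --pt "0 0 0.2 0 0 0 255" --pt "0 0 0.1 0 0 0 255" --pt "0 0 0.06 0 0 0 255" --pt "0 0 0 0 0 0 255"

```text
time: 19.65
eef_pos: [0.4998, -0.2783, 0.0388]
eef_rot: [3.141, -0.001, 0.016]
force: [-0.3, 0.1, -4.3]
finger_gap: 0.0558
```

Emit:
send_rows --pt "0 0 0.04 0 0 0 255" --pt "0 0 0 0 0 0 0" --pt "0 0 0 0 0 0 0" --pt "0 0 0 0 0 0 0" --pt "0 0 -0.8 0 0 0 0" --pt "0 0 -0.8 0 0 0 0" --pt "0 0 -0.8 0 0 0 0" --pt "0 0 -0.8 0 0 0 0" --pt "0 0 -0.9 0 0 0 0"

```text
time: 20.78
eef_pos: [0.4993, -0.278, 0.2016]
eef_rot: [-3.141, 0.0, 0.016]
force: [-0.7, -0.4, 0.9]
finger_gap: 0.0882
```

Emit:
send_rows --pt "0.165 -0.936 0 0 0 0 0" --pt "0.165 -0.936 0 0 0 0 0" --pt "0.165 -0.936 0 0 0 0 0" --pt "0.165 -0.936 0 0 0 0 0" --pt "0.165 -0.936 0 0 0 0 0" --pt "0.165 -0.936 0 0 0 0 0" --pt "0.165 -0.936 0 0 0 0 0" --pt "0.165 -0.936 0 0 0 0 0" --pt "0.165 -0.936 0 0 0 0 0" --pt "0.165 -0.936 0 0 0 0 0" --pt "0.165 -0.936 0 0 0 0 0" --pt "0.165 -0.936 0 0 0 0 0"

```text
time: 22.28
eef_pos: [0.5716, 0.1736, 0.2007]
eef_rot: [3.141, -0.0, 0.016]
force: [0.4, -1.0, 0.6]
finger_gap: 0.0878
```

Emit:
send_rows --pt "0.165 -0.936 0 0 0 0 0" --pt "0.165 -0.936 0 0 0 0 0" --pt "0.165 -0.936 0 0 0 0 0" --pt "0 0 0 0 0 0.5 0" --pt "0 0 0 0 0 0 0"

```text
time: 22.9
eef_pos: [0.5894, 0.2851, 0.2004]
eef_rot: [3.141, 0.0, -0.053]
force: [-0.3, 0.1, -0.1]
finger_gap: 0.0878
```

Run:
```python
from h import *
s=env.state();a=env.camera("wrist");cv2.imwrite("pics/w6.png",a[:,:,::-1])
print(s["eef_pos"],s["eef_rot"],s["force"],s["time"])
for l in lids(a,.064,"wrist",s,1500):print(l)
a=env.camera("top");cv2.imwrite("pics/top3.png",a[:,:,::-1])
print(lids(a,.065,"top"))
```

```text
[0.58938449 0.28514707 0.20043231] [ 3.14107707e+00  1.86767642e-04 -5.27461538e-02] [-0.33159259  0.08776071 -0.08770333] 22.9
(591, 286, -3.1, 56, 57, [319.0, 232.0])
[(498, -276, -0.5, 56, 57, [441.0, 258.0]), (620, -276, -0.9, 56, 56, [439.0, 210.0]), (883, -520, -1.3, 163, 111, [526.0, 109.0])]
```

Emit:
send_rows --pt "0.03 0 0.9 0 0 0 0" --pt "0 0 0.9 0 0 0 0" --pt "0 0 0.9 0 0 0 0" --pt "0 0 0.9 0 0 0 0" --pt "0 0 0.5 0 0 0 0" --pt "0 0 0 0 0 0 255" --pt "0 0 0 0 0 0 255" --pt "0 0 0 0 0 0 255" --pt "0 0 0 0 0 0 255" --pt "0 0 0 0 0 0 255" --pt "0 0 0 0 0 0 255"

```text
time: 24.38
eef_pos: [0.5916, 0.2853, 0.0381]
eef_rot: [-3.141, -0.002, -0.054]
force: [-0.6, -0.1, 6.6]
finger_gap: 0.0555
```

Emit:
send_rows --pt "0 0 -0.5 0 0 0 255" --pt "0 0 -0.9 0 0 0 255" --pt "0 0 -0.9 0 0 0 255" --pt "0 0 -0.9 0 0 0 255" --pt "0 0 -0.9 0 0 0 255" --pt "0 0 -0.5 0 0 0 255" --pt "0 0 0 0 0 0 255" --pt "0 0 0 0 0 0 255"

```text
time: 25.38
eef_pos: [0.5898, 0.2844, 0.2191]
eef_rot: [3.14, 0.002, -0.054]
force: [-0.7, -1.0, -3.3]
finger_gap: 0.056
```

Run:
```python
from h import *
for i in range(3):
    s=env.state();print(s["time"],s["eef_pos"],s["eef_rot"],s["force"],s["finger_gap"]);a=env.camera("top")
cv2.imwrite("pics/top4.png",a[:,:,::-1])
# pan centre: black ring / red dot
a=cv2.imread("pics/top1.png")[:,:,::-1];c=cv2.resize(a[240:305,300:375],None,fx=8,fy=8,interpolation=cv2.INTER_CUBIC);cv2.imwrite("pics/pan1.png",c[:,:,::-1])
r=a.astype(int);m=(r[:,:,0]-r[:,:,1]>40);m[:262]=0;m[282:]=0;m[:,:328]=0;m[:,347:]=0
y,x=np.nonzero(m);w=(r[:,:,0]-r[:,:,1])[y,x];q=[(x*w).sum()/w.sum(),(y*w).sum()/w.sum()];print(q,len(x),unproj([q],.09,"top"))
```

```text
25.375 [0.5898024  0.2844336  0.21913396] [ 3.14017776e+00  2.29407038e-03 -5.36861539e-02] [-0.67948872 -1.01833369 -3.2570023 ] 0.05599060397323326
25.425 [0.58970631 0.28438705 0.2188492 ] [ 3.13989456e+00  2.72280408e-03 -5.36422245e-02] [-0.24868026  0.68464995 -1.74279555] 0.05594085025683733
25.475 [0.5897899  0.28443318 0.2188783 ] [ 3.13996209e+00  2.66622876e-03 -5.36737210e-02] [ 0.38388325  0.35690686 -2.30916615] 0.055578626981965015
[np.float64(336.98514851485146), np.float64(272.2475247524753)] 4 [[ 0.4646462  -0.01858818]]
```

The third tin weighs 2.4 N: it is the short one. Moving to just short of the pan for a wrist check of its centre.

Emit:
send_rows --pt "-0.25 0.5 0 0 0 0 255" --pt "-0.45 0.87 0 0 0 0 255" --pt "-0.45 0.87 0 0 0 0 255" --pt "-0.45 0.87 0 0 0 0 255" --pt "-0.45 0.87 0 0 0 0 255" --pt "-0.45 0.87 0 0 0 0 255" --pt "-0.45 0.87 0 0 0 0 255" --pt "-0.45 0.87 0 0 0 0 255" --pt "-0.45 0.87 0 0 0 0 255" --pt "-0.2 0.37 0 0 0 0 255" --pt "0 0 0 0 0 0 255"

```text
time: 26.9
eef_pos: [0.412, -0.0193, 0.2206]
eef_rot: [-3.142, 0.0, -0.055]
force: [0.7, 0.7, -2.4]
finger_gap: 0.0558
```

Run:
```python
from h import *
s=env.state();a=env.camera("wrist");cv2.imwrite("pics/w7.png",a[:,:,::-1])
print(s["eef_pos"],s["eef_rot"],s["force"],s["time"])
print(proj([[.4646,-.0186,.09]],"wrist",s))
```

```text
[ 0.41200582 -0.01934828  0.22060855] [-3.14154935e+00  1.01418911e-04 -5.51492974e-02] [ 0.71118467  0.703028   -2.44022094] 26.9
[[314.36413635 159.74732522]]
```

View pics/w7.png

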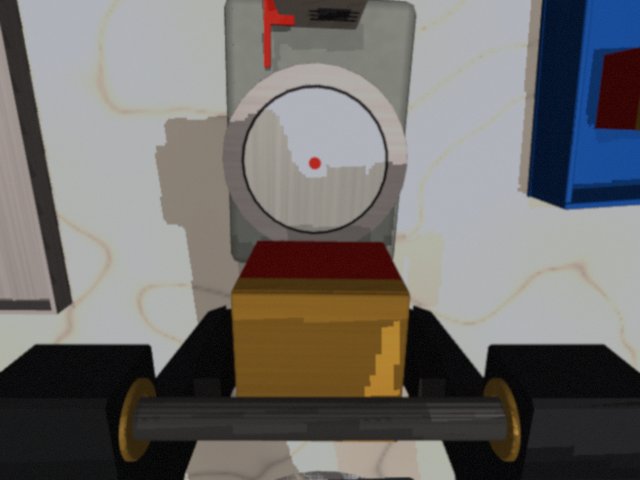

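Pan dot at (315,162), within 2 px (about 1.5 mm) of prediction. Moving over it and down to just above the pan.

Emit:
send_rows --pt "0.43 -0.02 0 0 0 0 255" --pt "0.43 -0.03 0 0 0 0 255" --pt "0.43 -0.03 0 0 0 0 255" --pt "0 0 0.5 0 0 0 255" --pt "0 0 0.6 0 0 0 255" --pt "0 0 0.5 0 0 0 255" --pt "0 0 0.4 0 0 0 255" --pt "0 0 0.2 0 0 0 255" --pt "0 0 0.1 0 0 0 255" --pt "0 0 0 0 0 0 255"

```text
time: 28.2
eef_pos: [0.4642, -0.0183, 0.1288]
eef_rot: [-3.141, -0.0, -0.053]
force: [-0.2, 0.6, -2.6]
finger_gap: 0.0563
```

Emit:
send_rows --pt "0 0 0.05 0 0 0 255" --pt "0 0 0.05 0 0 0 255" --pt "0 0 0.05 0 0 0 255" --pt "0 0 0.05 0 0 0 255" --pt "0 0 0 0 0 0 255" --pt "0 0 0 0 0 0 255"

```text
time: 28.95
eef_pos: [0.464, -0.0187, 0.1208]
eef_rot: [3.142, -0.0, -0.054]
force: [-0.0, -0.1, -0.5]
finger_gap: 0.0558
```

Run:
```python
from h import *
for i in range(4):
    s=env.state();print(s["time"],s["eef_pos"],s["eef_rot"],s["force"],s["finger_gap"]);a=env.camera("scene")
cv2.imwrite("pics/sc2.png",a[:,:,::-1])
u=proj([[.464,-.0186,.13]],"scene")[0].astype(int);print(u)
c=cv2.resize(a[u[1]-40:u[1]+70,u[0]-60:u[0]+60],None,fx=5,fy=5,interpolation=cv2.INTER_CUBIC);cv2.imwrite("pics/sc2c.png",c[:,:,::-1])
```

```text
28.95 [ 0.46396395 -0.01869052  0.12081251] [ 3.14158784e+00 -2.68487133e-04 -5.38027074e-02] [-0.02183546 -0.1113327  -0.53896945] 0.05578437682328598
29.0 [ 0.46392551 -0.01870316  0.12081247] [ 3.14156233e+00 -2.40100552e-04 -5.37653725e-02] [ 0.41585079  0.27369187 -0.25030034] 0.05563734587749687
29.05 [ 0.46391756 -0.01869035  0.1208009 ] [ 3.14157592e+00 -2.44065864e-04 -5.37389085e-02] [ 0.08637077 -0.1621612  -0.25178162] 0.05579783679361237
29.1 [ 0.46395224 -0.01869876  0.1207989 ] [ 3.14159116e+00 -2.92440937e-04 -5.38030980e-02] [-0.0375113  -0.64008495 -0.80524603] 0.05560712647274674
[315 198]
```

View pics/sc2c.png

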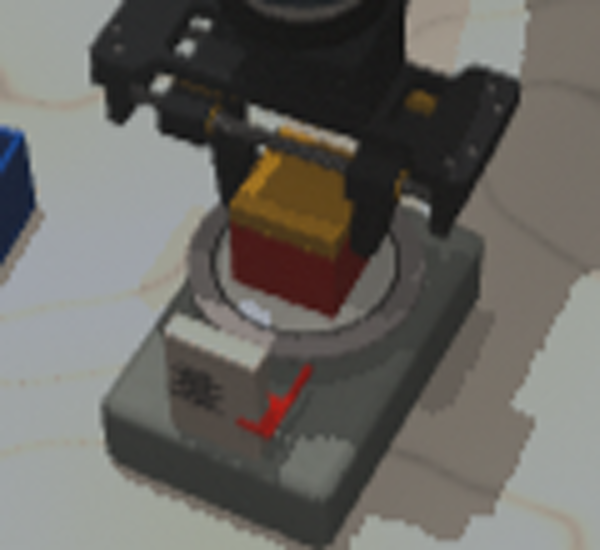

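The tin is in contact and the pan carries most of its weight (residual 0.4 N). Easing down 1 mm, then release and retreat.

Emit:
send_rows --pt "0 0 0.02 0 0 0 255" --pt "0 0 0 0 0 0 255" --pt "0 0 0 0 0 0 0" --pt "0 0 0 0 0 0 0" --pt "0 0 0 0 0 0 0" --pt "0 0 0 0 0 0 0" --pt "0 0 -0.3 0 0 0 0" --pt "0 0 -0.8 0 0 0 0" --pt "0 0 -0.8 0 0 0 0" --pt "0 0 -0.8 0 0 0 0" --pt "0 0 -0.8 0 0 0 0"

```text
time: 30.52
eef_pos: [0.4637, -0.0187, 0.2619]
eef_rot: [-3.141, -0.001, -0.054]
force: [0.5, -0.2, 0.2]
finger_gap: 0.0878
```

Emit:
send_rows --pt "0 -0.8 0 0 0 0 0" --pt "0 -0.8 0 0 0 0 0" --pt "0 -0.8 0 0 0 0 0" --pt "0 -0.8 0 0 0 0 0" --pt "0 -0.8 0 0 0 0 0" --pt "0 -0.8 0 0 0 0 0" --pt "0 0 0 0 0 0 0" --pt "0 0 0 0 0 0 0"

```text
time: 31.52
eef_pos: [0.4741, 0.1722, 0.2603]
eef_rot: [3.141, -0.0, -0.054]
force: [-0.0, -0.8, -0.4]
finger_gap: 0.0881
```

Run:
```python
from h import *
s=env.state();print(s["time"],s["eef_pos"],s["force"])
a=env.camera("top");cv2.imwrite("pics/top5.png",a[:,:,::-1]);b=env.camera("scene");cv2.imwrite("pics/sc3.png",b[:,:,::-1])
print("at pan h",lids(a,.145,"top"));print("at tote h",lids(a,.065,"top"))
u=proj([[.464,-.0186,.13]],"scene")[0].astype(int)
c=cv2.resize(b[u[1]-40:u[1]+70,u[0]-60:u[0]+60],None,fx=5,fy=5,interpolation=cv2.INTER_CUBIC)
d=cv2.imread("pics/sc1.png")[:,:,::-1];d=cv2.resize(d[u[1]-40:u[1]+70,u[0]-60:u[0]+60],(250,230))
c[:230,350:]=d;cv2.imwrite("pics/sc3c.png",c[:,:,::-1])
```

```text
31.525 [0.47410435 0.17218497 0.26025117] [-0.03090429 -0.7907447  -0.40737408]
at pan h [(463, -18, -4.0, 54, 56, [337.0, 271.0]), (489, -258, 1.7, 53, 52, [441.0, 258.0]), (604, -258, -0.9, 52, 50, [439.0, 210.0]), (847, -486, -1.3, 152, 101, [526.0, 112.0])]
at tote h [(471, -18, -4.0, 58, 60, [337.0, 271.0]), (498, -276, 1.7, 57, 56, [441.0, 258.0]), (622, -276, -0.9, 55, 54, [439.0, 210.0]), (882, -520, -1.3, 163, 108, [526.0, 112.0])]
```

View pics/sc3c.png

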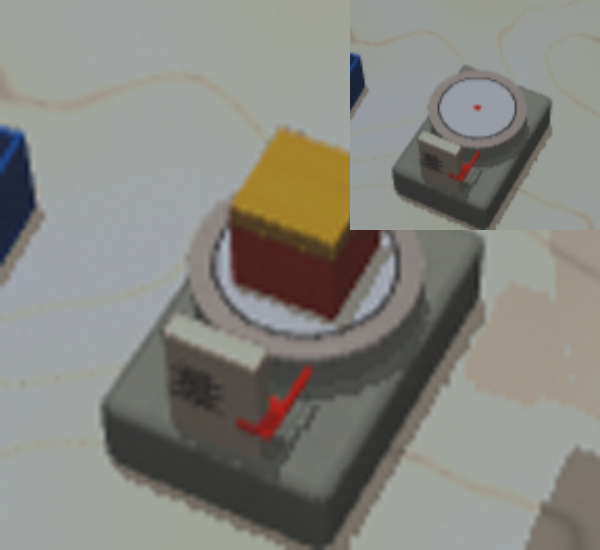

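View pics/top5.png

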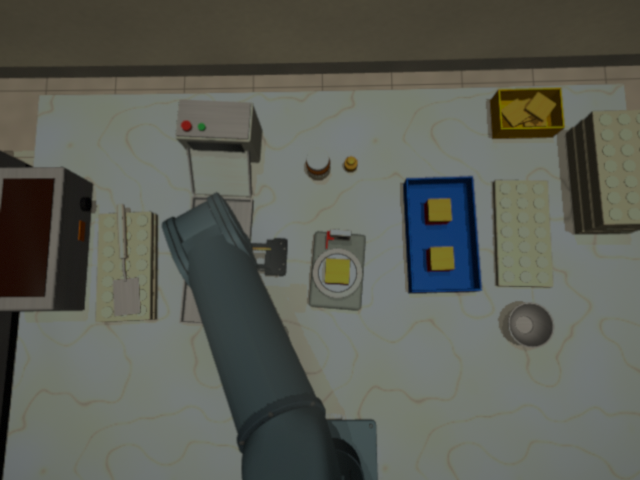

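The short tin stands centred on the pan at (337,271), both full tins stand in the tote at (439,210) and (441,258), and the bystanders are unmoved. Handing in.

```bash
python3 -c "
from plant import env
print(env.sign_off())"
```

```text
the job is handed in; nothing more can be done
None
```

The short tin is standing upright on the balance pan and the two full tins are upright in the tote. I handed the job in at about 31.6 s of the 72 s allowed; sign-off reports no verdict.

- **Finding the light tin:** I lifted each tin and read the wrist force. The middle and near tins read about 5.4 N, so they are full. The far tin read about 2.4 N, so it is the short one.
- **Placing:** The full tins went into the tote. I lowered the short tin onto the pan in small steps and let go once the pan carried most of its weight.
- **Last checks (top camera):** The short tin is about 2 mm from the pan's centre. The two full tins are at about (0.622, -0.276) and (0.498, -0.276), inside the tote. No bystander looks moved in the picture, and the arm touches nothing.
- **Less certain:** I did not read the pan's sinkage off the scale. From the weight it should be about 5 mm, and the wrist force and height readings fit that.

None of the checks failed or disagreed. Camera and arm positions matched to within about 2 to 5 mm.

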